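# Stage the last jar and hold the warmer's sprung lid at the set angle

### The arm

A 6-joint arm with a two-finger parallel gripper is mounted at the origin on a cart in front of the work surface, level with it; the furniture and walls round the work are solid. World frame = base frame: x ahead of the robot, y to its left, z up, the work surface at z = 0. Lengths are in m, angles in degrees, forces in N, time in s.
With the tool pointing down it reaches from about 0.4 to 0.825 m from the base axis. Payload 7 kg.
Tool frame: the origin (TCP) lies where the fingers leave the gripper's body, on its centre line; the fingertips stand 66 mm ahead of it and the grasp point (between the pads) lies 47 mm ahead of it; z points along the fingers, y is the direction in which the jaws open and shut (so a half turn about z gives the same grasp; the last joint's range is limited). The gripper opens to 88 mm and grips with 3 to 60 N. Pads are 19 mm wide; open, the fingers measure 130 mm over their backs; the gripper's body (78 mm by 193 mm) begins 47 mm behind the grasp point.
Start: joints at [91.851, 20.546, 0.682, 0, -70.136, -16.507], TCP at [0.171, 0.653, 0.292] pointing down, gripper open.
Joint ranges: [-176.03, 176.03], [-82.01, 121.73], [-58.28, 71.71], [-173.87, 95.51], [-174.79, -0.11], [-173.66, 173.66]. Speed limits (degrees/s): [136.94, 136.94, 172.46, 180, 180, 180].

### API

Orientations are given as [roll, pitch, yaw] about the fixed x, y, z axes, in that order (R = Rz(yaw) Ry(pitch) Rx(roll)).
In Python, from plant import get_obs, snapshot, close_job gives the robot as it stands.
- The arm moves only by the tool play_rows, never from a script. Its argument "series" is a list of rows, each a list of 5 numbers: the opening in per cent of the stroke, from 0 (shut) to 100 (fully open), then the shift along the tool's x, y, z in m, then the turn about the tool's z in degrees. In form: [[jaw, dx, dy, dz, spin], ...]. A call has 1 to 10 rows; each row is the pose to reach, as a shift and turn from the pose commanded when the call began, along the tool's axes at that moment; what a row does not reach only later rows make up. A row lasts 1/10 s, in which the tool goes at most 50 mm and 8.59 degrees, less where a joint would pass 70% of its speed; a pose out of reach is approached as far as the arm can. A call with a gripper value outside its range is refused whole. The fingers move at their own pace and stop on an object; the grip force is fixed at half the most. Time passes only in rows, so rows that repeat a pose let the fingers close. It gives the time, the measured TCP pose, the force and the opening at its end, in the units of the state.
- get_obs(): the state, without advancing time (a new reading comes with each control period).
- snapshot(name): name is "scene" or "top"; returns a dict with "frame" (420x560x3 uint8, red, green, blue), "z_map" (420x560 float32, m along the optical axis (not along the pixel's ray), 0 where there is no reading), "mtx" (3x3 intrinsics, pixels), "camera_from_world" (4x4, takes a point from world to camera coordinates). Camera axes: x right, y up, looking along -z (the intrinsics and any distortion apply to the point x, -y, -z); pixel columns grow to the right and rows downward; lengths in m; the calibration is good to about 2 mm. A picture is of the moment at which its call begins.
- close_job(): hands the job in, once; it reports no verdict.
The state is a dict: "clock": time; "joint_pos": joint angles; "qvel": joint speeds; "tau": joint torques, N m; "tool_pos": TCP position; "orientation": TCP orientation; "force": force on the tool from outside, world axes, zero at the start; "moment": the same for the moment, N m; "opening": finger opening in m.
Only numpy, scipy, OpenCV 4.12 (cv2) and the standard library are available. Lean on these libraries where they do the work, as an engineer would, in place of code of your own. Each camera call takes 0.05 s, during which the arm holds its last target.

### The job

Get the sample warmer ready for a colleague who is about to load it: first complete the row on the low aluminium staging shelf by standing the single amber jar from the worktop upright in the middle of the green dot, in line with the other two. Then take the steel bar at the front of the warmer's sprung lid and lift the lid until the bar is level with the orange ball on the setting arm, and finish while still holding it there: the lid springs shut if let go. Do not shift the setting arm, the two jars already in the row or the other things on the bench.

Things in the scene. Friction and masses are not known exactly. Their poses are not given: they have to be found in the camera images.
- jar_loose_mid (a point): the jar to be placed: amber jar with white cap, upright, diameter 40 mm, height 55 mm, about 80 g; this point is its centre, half-way up (27.5 mm over its underside); it starts alone on the worktop (z = 0), to the left in front of the gel runner
- jar_a_mid (a point): a jar already in the row: amber jar with white cap, upright, diameter 40 mm, height 55 mm, about 80 g; this point is its centre, half-way up (27.5 mm over its underside); stays where it is
- jar_b_mid (a point): a jar already in the row: amber jar with white cap, upright, diameter 40 mm, height 55 mm, about 80 g; this point is its centre, half-way up (27.5 mm over its underside); stays where it is
- free_place (a point): centre of the green dot (36 mm across, flat) that marks the free place of the row, on the upper surface of the staging shelf; a jar standing there has its underside at this height. The row has three places 62 mm apart and the free one may be any of them
- staging_shelf: low fixed aluminium shelf 200 x 64 mm, upper surface 24 mm above the worktop, 6 mm high lips at its two short ends only; origin at the centre of its foot; the row of jars runs along its x axis, its y axis points across the row; about 85 mm between row centre line and warmer; hold a jar on its +y and -y sides
- warmer: fixed sample warmer, white, 140 (x) x 130 (y) x 92 mm with its lid shut; origin at the centre of its underside on the worktop, its front faces its own -x, towards the robot. Lid hinge axis along its y at x = +78 mm, z = 84 mm. A thin steel guide rail and the setting arm are on its -y side (right)
- lid (a joint): opening angle of the lid, rad: 0 shut, grows as the front is lifted, limit 1.2. A spring pulls it shut: about 5 N upward at the bar to start lifting, up to 10 N at 0.8 rad; let go, it snaps shut
- lid_bar (a point): middle of the lid's round steel grip bar, 12 mm thick, 100 mm long along the warmer's y; 195 mm from the hinge axis and level with it when shut (84 mm up), 43 mm in front of the lid, so fingers can straddle it from above; it turns between the fingers, so the gripper can stay pointing down as the bar follows its arc. x points along the lid to the hinge, y along the bar
- setting_arm (a joint): set angle in rad, in the same sense and about the same axis as the lid: the lid is at the set angle when both values are equal. Held by friction; must not be moved. Between 0.42 and 0.78
- orange_ball (a point): centre of the orange ball (20 mm) at the free end of the setting arm, 195 mm from the hinge axis like the bar, 85 mm to the warmer's right (-y) of the middle of the bar; its height is the height the bar must reach. x points back along the arm towards the hinge
- timer: white countdown timer lying on the worktop, 62 x 66 x 19 mm, origin under its centre; bystander
- petri_dish: petri dish, 61 mm across, 15 mm high, origin under its centre; bystander
- bottle: bottle with blue cap, 56 mm across, 104 mm high, origin under its centre; bystander
- tip_box: pipette tip box, 76 x 119 x 62 mm, origin under its centre; bystander
Things that resemble listed ones, but are neither listed nor needed, are in the scene too. What is shaped like the part that bears jar_loose_mid but turquoise or yellow is not meant.

How it is judged (in metres and radians):
On the way:
1. the single jar stands upright on the green dot, let go, with the lid still shut (horizontal distance between jar_loose_mid and free_place below 0.012 m and height (world z) of jar_loose_mid between 0.0465 and 0.0565 m and angle between jar_loose_mid's own z axis and vertical below 0.12 rad and contact force between the fingers and jar_loose below 0.1 N and linear speed of jar_loose below 0.03 m/s and value of joint lid below 0.1 rad), for 0.2 s.
At the end, for the whole second after the job is handed in: The jar stands upright, let go, within 12 mm of the green dot's centre; the lid is still, within 0.07 rad of the setting arm, held by the fingers alone with over 3 N; row jars and bystanders within 20 mm of their starts, the orange ball within 6 mm (horizontal distance between jar_loose_mid and free_place below 0.012 m and height (world z) of jar_loose_mid between 0.0465 and 0.0565 m and angle between jar_loose_mid's own z axis and vertical below 0.12 rad and contact force between the fingers and jar_loose below 0.1 N and linear speed of jar_loose below 0.03 m/s and angle between the x axis of lid_bar and the x axis of orange_ball, either way round below 0.07 rad and value of joint lid above 0.3 rad and velocity of joint lid between -0.05 and 0.05 rad/s and contact force between the fingers and lid above 3 N and contact force between each of jar_loose, timer, petri_dish, bottle, tip_box, jar_a, jar_b and lid below 0.1 N and distance of each of jar_a_mid, jar_b_mid from where it was at the start of the episode below 0.02 m and distance of orange_ball from where it was at the start of the episode below 0.006 m); the arm keeps its last pose, push and grip.
It fails at once if a jar of the row was shifted by more than 20 mm (distance of any of jar_a_mid, jar_b_mid from where it was at the start of the episode above 0.02 m).
It fails at once if the setting arm was shifted (distance of orange_ball from where it was at the start of the episode above 0.006 m).
It fails at once if a bystander (timer, petri dish, bottle, tip box) was shifted by more than 20 mm (distance of any of timer, petri_dish, bottle, tip_box from where it was at the start of the episode above 0.02 m).
It also fails if it takes over 54 s, if anything falls off the work surface, if the arm or the gripper's body presses on something with over 40 N, if the wrist force passes 120 N, or if a joint passes its speed limit or range.

## Working session

There is one attempt and no reset: what is moved stays moved. The work goes in short steps, Python scripts to look and compute and a tool call to move; the robot and the scene stay as the last step left them, time stands still between calls to the robot, and variables do not carry over. Pictures are saved under pics/ and viewed, and the job is handed in when it is done.

Besides the shell and the picture viewer there is one more tool, called after "Emit:" as name(argument=value, ...) on one line, values as JSON. play_rows: Moves the arm, as the interface text tells. Its arguments: {"type":"object","properties":{"series":{"type":"array"}},"required":["series"]}

```bash
ls; mkdir -p pics; cat > h.py <<'E'
import numpy as np,cv2
from plant import get_obs,snapshot,close_job
def snap(n,save=None):
    s=snapshot(n)
    if save: cv2.imwrite('pics/'+save+'.png',s['frame'][:,:,::-1])
    np.savez('/tmp/%s.npz'%n,**s); return s
def load(n): return dict(np.load('/tmp/%s.npz'%n))
def xyz(s):
    z=s['z_map'].astype(float);K=s['mtx'];h,w=z.shape
    u,v=np.meshgrid(np.arange(w),np.arange(h))
    X=(u-K[0,2])/K[0,0]*z;Y=(v-K[1,2])/K[1,1]*z
    P=np.stack([X,-Y,-z,np.ones_like(z)],-1)
    return (P@np.linalg.inv(s['camera_from_world']).T)[...,:3]
E
python3 - <<'E'
from h import *
print(get_obs())
for n in('scene','top'):
    s=snap(n,n+'1'); print(s['mtx'],np.linalg.inv(s['camera_from_world']),s.keys())
E
```

```text
pics
{'clock': 0.0, 'joint_pos': array([ 9.18518204e+01,  2.05916785e+01,  6.34958638e-01, -2.16265649e-02,
       -7.01353401e+01, -1.65048181e+01]), 'qvel': array([-0.04712424, -0.0213991 ,  0.04716581, -0.11678417, -0.0047552 ,
       -0.08284572]), 'tau': array([-7.98453984e-04, -5.82710838e+01,  2.93055135e+01,  6.99728161e+00,
        6.98360396e-03, -1.62211750e-04]), 'tool_pos': array([0.17068712, 0.65267715, 0.29122411]), 'orientation': array([ 1.79905957e+02, -6.66389748e-03, -1.46603573e+01]), 'force': array([-0.38599943, -0.67112362,  0.55320235]), 'moment': array([ 0.05538292, -0.02341866,  0.07585752]), 'opening': 0.08768973587849206}
[[381.65738092   0.         277.77666233]
 [  0.         381.65738092 212.15494246]
 [  0.           0.           1.        ]] [[ 0.66340004  0.4391835  -0.6058203  -0.05349351]
 [-0.74824178  0.39572852 -0.53247834 -0.47615614]
 [ 0.00588467  0.80654621  0.59114176  0.63102875]
 [ 0.          0.          0.          1.        ]] dict_keys(['frame', 'z_map', 'mtx', 'camera_from_world'])
[[410.89518384   0.         279.60161465]
 [  0.         410.89518384 214.48963919]
 [  0.           0.           1.        ]] [[ 0.02425572  0.9973397  -0.06874     0.43837104]
 [-0.99968325  0.0237361  -0.00836602  0.01884064]
 [-0.00671215  0.06892115  0.99759953  1.30333815]
 [ 0.          0.          0.          1.        ]] dict_keys(['frame', 'z_map', 'mtx', 'camera_from_world'])
```

View pics/scene1.png

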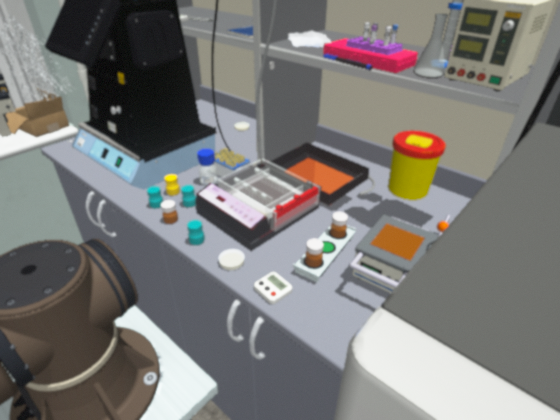

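View pics/top1.png

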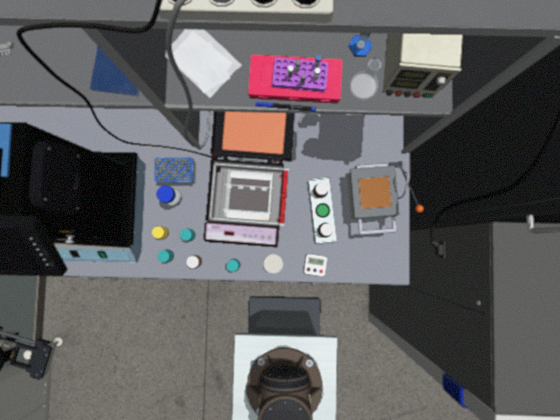

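The scene shows the amber jar with white cap at scene (169,211) and top (193,262). Its lookalikes are turquoise (154,196), (188,196), (195,232) and yellow (171,184). The green dot is the middle place, at top (322,211). The lid bar is at top (378,230) and the orange ball at top (420,209). I'll check these in enlarged crops.

```bash
python3 - <<'E'
from h import *
t=load('top');s=load('scene')
a=cv2.resize(t['frame'][160:285,140:300],None,fx=4,fy=4,interpolation=3)
b=cv2.resize(t['frame'][150:285,295:435],None,fx=4,fy=4,interpolation=3)
c=cv2.resize(s['frame'][170:300,130:290],None,fx=4,fy=4,interpolation=3)
d=cv2.resize(s['frame'][195:300,290:465],None,fx=4,fy=4,interpolation=3)
for n,i in zip('abcd',(a,b,c,d)): cv2.imwrite(f'pics/c_{n}.png',i[:,:,::-1])
P=xyz(t)
for n,(u,v) in dict(jar=(193,262),dot=(322,211),ja=(320,189),jb=(325,229),bar=(378,230),ball=(420,209),y=(159,232),tq1=(166,256),tq2=(233,266),tq3=(187,235),bench=(245,262),dish=(273,264),timer=(316,264),shelf=(311,210),lidtop=(365,195)).items():
    print(n,P[v,u].round(3),t['frame'][v,u])
P=xyz(s)
for n,(u,v) in dict(jar=(168,206),dot=(328,247),ja=(340,217),jb=(315,246),ball=(442,226),bar=(375,283)).items():
    print('s',n,P[v,u].round(3),s['frame'][v,u])
E
```

```text
jar [0.374 0.287 0.057] [232 233 232]
dot [ 0.54  -0.102  0.029] [ 75 167 102]
ja [ 0.602 -0.09   0.079] [234 234 234]
jb [ 0.483 -0.107  0.079] [234 234 233]
bar [ 0.483 -0.263  0.085] [187 187 197]
ball [ 0.536 -0.341  0.223] [226 119  64]
y [0.462 0.395 0.055] [239 223  95]
tq1 [0.39  0.369 0.059] [ 71 179 181]
tq2 [0.365 0.166 0.054] [ 70 179 179]
tq3 [0.455 0.309 0.056] [ 64 177 176]
bench [ 0.375  0.136 -0.002] [150 152 163]
dish [0.372 0.047 0.012] [218 216 206]
timer [ 0.375 -0.088  0.012] [186 193 182]
shelf [ 0.545 -0.07  -0.   ] [107 111 114]
lidtop [ 0.585 -0.221  0.098] [173 118  75]
s jar [0.367 0.275 0.053] [242 241 240]
s dot [ 0.544 -0.112  0.023] [ 49 184  92]
s ja [ 0.602 -0.101  0.076] [246 245 244]
s jb [ 0.475 -0.121  0.077] [247 245 245]
s ball [ 0.53  -0.345  0.219] [234 114   0]
s bar [ 0.525 -0.252  0.014] [101 111 123]
```

View pics/c_a.png

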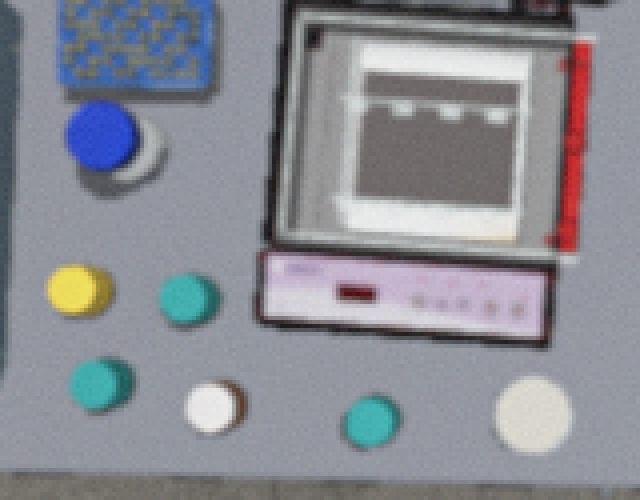

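View pics/c_b.png

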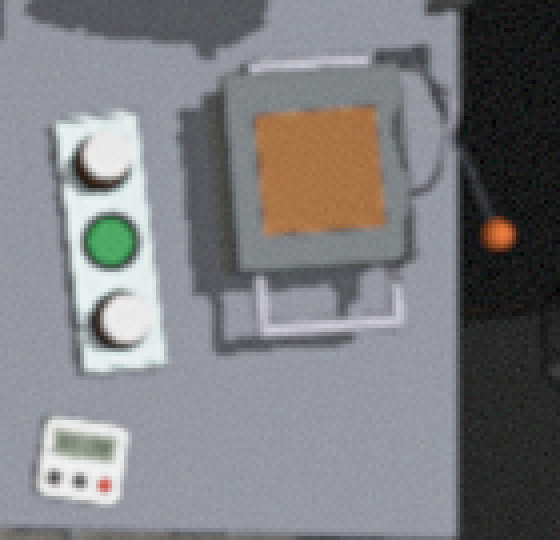

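View pics/c_c.png

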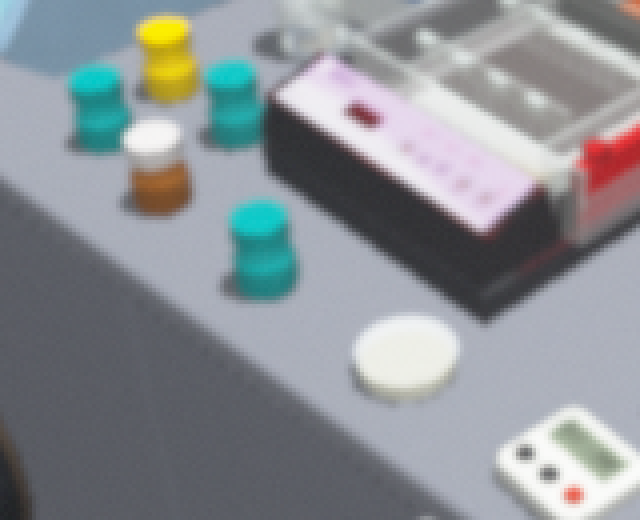

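View pics/c_d.png

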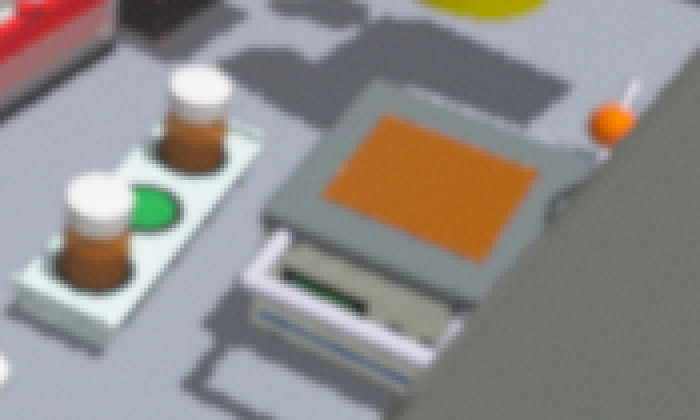

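The crops confirm the single jar with a white cap and brown body at top (193,262), and the dot between two row jars. The timer is close to the front of the shelf, and the bar runs along top (361-395, 227-232). Next come precise centroids, intersected with the known height planes.

```bash
cat >> h.py <<'E'
def plane(s,u,v,z):
    K=s['mtx'];T=np.linalg.inv(s['camera_from_world'])
    d=T[:3,:3]@np.array([(u-K[0,2])/K[0,0],-(v-K[1,2])/K[1,1],-1]);o=T[:3,3]
    return o+d*(z-o[2])/d[2]
def blob(s,mask,box):
    u0,v0,u1,v1=box
    m=np.zeros(mask.shape,np.uint8);m[v0:v1,u0:u1]=mask[v0:v1,u0:u1]
    n,l,st,c=cv2.connectedComponentsWithStats(m)
    if n<2:return None
    k=1+np.argmax(st[1:,4]);return c[k],st[k]
def tri(ss,uvs):
    A=[];b=[]
    for s,(u,v) in zip(ss,uvs):
        K=s['mtx'];T=np.linalg.inv(s['camera_from_world'])
        d=T[:3,:3]@np.array([(u-K[0,2])/K[0,0],-(v-K[1,2])/K[1,1],-1]);d/=np.linalg.norm(d)
        M=np.eye(3)-np.outer(d,d);A.append(M);b.append(M@T[:3,3])
    return np.linalg.lstsq(np.vstack(A),np.hstack(b),rcond=None)[0]
E
python3 - <<'E'
from h import *
t=load('top');s=load('scene')
def ch(s):
    f=s['frame'].astype(int);hsv=cv2.cvtColor(s['frame'],cv2.COLOR_RGB2HSV)
    white=((f.min(2)>205)&(hsv[...,1]<25))
    green=(hsv[...,0]>50)&(hsv[...,0]<80)&(hsv[...,1]>100)
    org=(hsv[...,0]<14)&(hsv[...,1]>150)&(f[...,0]>180)
    return white,green,org
wt,gt,ot=ch(t);ws,gs,os_=ch(s)
for n,m,b,z in [('jar',wt,(183,252,204,273),.055),('ja',wt,(314,182,329,198),.079),('jb',wt,(317,222,333,238),.079),('dot',gt,(312,200,332,221),.024),('ball',ot,(412,200,430,218),.22)]:
    c,st=blob(t,m,b);print(n,c.round(1),st,plane(t,*c,z).round(4))
# scene: dot partially hidden; ball
print('scene')
for n,m,b in [('jar',ws,(158,196,180,216)),('ja',ws,(328,208,352,228)),('jb',ws,(302,236,328,256)),('dot',gs,(315,238,345,260)),('ball',os_,(434,216,452,234))]:
    c,st=blob(s,m,b);print(n,c.round(1),st)
ct=blob(t,ot,(412,200,430,218))[0];cs=blob(s,os_,(434,216,452,234))[0]
print('ball tri',tri([t,s],[ct,cs]))
# bar in top: fit
f=t['frame'].astype(int)
for col in range(358,400,3):
    print(col,[ (v,f[v,col].tolist()) for v in range(225,236)][np.argmax([f[v,col].sum() for v in range(225,236)])])
E
```

```text
jar [191.9 261.7] [187 257  11  11  98] [0.375 0.291 0.055]
ja [322.4 187.6] [314 182  15  16 152] [ 0.6067 -0.0972  0.079 ]
jb [327.5 229. ] [321 222  12  16 133] [ 0.4828 -0.1146  0.079 ]
dot [322.2 209.9] [317 204  12  12 113] [ 0.5441 -0.103   0.024 ]
ball [420. 208.] [418 206   5   5  21] [ 0.539  -0.3422  0.22  ]
scene
jar [167.7 203.6] [161 200  14   8  89]
ja [339.8 215.9] [333 211  15  10 116]
jb [316.2 242.3] [307 236  21  14 189]
dot [327.9 246.7] [323 242  11  10  91]
ball [444.9 226.9] [442 223   6   7  12]
ball tri [ 0.54052498 -0.34661291  0.21137222]
358 (231, [144, 147, 157])
361 (232, [198, 198, 209])
364 (232, [204, 202, 214])
367 (232, [198, 194, 208])
370 (231, [194, 192, 203])
373 (231, [196, 197, 206])
376 (231, [202, 204, 216])
379 (231, [200, 197, 208])
382 (231, [194, 192, 206])
385 (230, [195, 195, 205])
388 (230, [200, 198, 213])
391 (230, [199, 198, 211])
394 (226, [201, 200, 212])
397 (227, [150, 155, 166])
```

```bash
python3 - <<'E'
from h import *
t=load('top');s=load('scene')
# jar cylinders from both clouds
for nm,q in(('top',t),('scene',s)):
    P=xyz(q)
    for n,(cx,cy,z0) in dict(jar=(.375,.291,0),ja=(.607,-.097,.024),jb=(.483,-.114,.024)).items():
        m=(np.hypot(P[...,0]-cx,P[...,1]-cy)<.035)&(P[...,2]>z0+.035)
        p=P[m];print(nm,n,len(p),p.mean(0).round(4),np.percentile(p,[5,95],axis=0).round(3).tolist())
# height map from top
P=xyz(t).reshape(-1,3);P=P[(P[:,2]>-.05)&(P[:,2]<1.0)]
H=np.full((20,26),np.nan)
for x,y,z in P:
    i=int((x-.1)/.04);j=int((.7-y)/.05)
    if 0<=i<20 and 0<=j<26: H[i,j]=np.nanmax([H[i,j],z])
print('    y',[round(.7-.05*(j+.5),2) for j in range(26)])
for i in range(19,-1,-1): print(round(.12+.04*i,2),' '.join('%4d'%(h*1000) if h==h else ' nan' for h in H[i]))
for c in [(361,232),(376,231),(391,230),(393,229.5)]: print(c,plane(t,*c,.09).round(4))
P=xyz(t);
m=(P[...,2]>.07)&(P[...,2]<.11)&(P[...,1]<-.15)&(P[...,1]>-.33)&(P[...,0]>.4)&(P[...,0]<.75)
p=P[m];print(len(p),np.percentile(p,[1,99],axis=0))
print(cv2.minAreaRect((p[:,:2]*1000).astype(np.float32)))
f=P[195:225,410:428];mm=(f[...,2]>.18)&(f[...,2]<.25);print('ball pts',f[mm].round(3)[:40:3])
E
```

```text
top jar 119 [0.3755 0.2896 0.0543] [[0.362, 0.275, 0.049], [0.39, 0.305, 0.058]]
top ja 119 [ 0.604  -0.0943  0.0782] [[0.59, -0.108, 0.073], [0.618, -0.081, 0.082]]
top jb 118 [ 0.4822 -0.1104  0.0782] [[0.468, -0.125, 0.073], [0.495, -0.095, 0.082]]
scene jar 147 [0.3688 0.2812 0.0485] [[0.355, 0.269, 0.038], [0.385, 0.299, 0.053]]
scene ja 179 [ 0.5978 -0.101   0.0729] [[0.586, -0.115, 0.062], [0.615, -0.085, 0.078]]
scene jb 221 [ 0.4759 -0.1181  0.0733] [[0.463, -0.132, 0.063], [0.493, -0.102, 0.078]]
    y [0.67, 0.62, 0.57, 0.52, 0.47, 0.42, 0.37, 0.32, 0.27, 0.22, 0.17, 0.12, 0.07, 0.02, -0.03, -0.08, -0.13, -0.18, -0.23, -0.28, -0.33, -0.38, -0.43, -0.48, -0.53, -0.58]
0.88  403  401  394  393  401  402  nan  nan  506  411  410  403  390  388  389  389  464  462  505  nan  nan  505  nan  nan  nan  nan
0.84  397  393  394  394  401  403  399  nan  566  409  408  416  420  432  469  468  416  523  540  540  540  581  nan  nan  nan  nan
0.8  393  393  394  394  404  404  402  nan  643  405  407  420  420  468  469  432  504  538  540  541  757  758  nan  nan  nan  nan
0.76  395
[... 2261 characters left out ...]
n  451  452  452  nan
(361, 232) [ 0.476  -0.2121  0.09  ]
(376, 231) [ 0.48   -0.2562  0.09  ]
(391, 230) [ 0.484  -0.3003  0.09  ]
(393, 229.5) [ 0.4856 -0.3062  0.09  ]
2689 [[ 0.4759225  -0.32171499  0.08227943]
 [ 0.6834193  -0.18068565  0.09954525]]
((579.7774047851562, -261.815673828125), (210.0973663330078, 156.237060546875), 5.561690807342529)
ball pts [[ 0.578 -0.335  0.184]
 [ 0.572 -0.334  0.186]
 [ 0.569 -0.336  0.189]
 [ 0.566 -0.338  0.193]
 [ 0.563 -0.339  0.196]
 [ 0.557 -0.336  0.198]
 [ 0.554 -0.338  0.2  ]
 [ 0.551 -0.338  0.207]
 [ 0.547 -0.338  0.217]
 [ 0.544 -0.333  0.217]
 [ 0.544 -0.339  0.223]
 [ 0.542 -0.333  0.217]
 [ 0.542 -0.34   0.22 ]
 [ 0.541 -0.346  0.224]]
```

```bash
cat >> h.py <<'E'
def rel(c,g):
    "c,g = x,y,z,yaw of commanded and goal -> dx,dy,dz,spin in tool axes (tool down)"
    a=np.radians(c[3]);X=np.array([np.cos(a),np.sin(a)]);Y=np.array([np.sin(a),-np.cos(a)])
    d=np.array(g[:2])-c[:2];return [round(float(v),3) for v in (d@X,d@Y,c[2]-g[2])]+[round(c[3]-g[3],1)]
E
python3 - <<'E'
from h import *
c=[.171,.653,.292,-14.66]
for g in ([.21,.42,.292,-14.66],[.375,.29,.25,-90],[.375,.29,.16,-90]): print(rel(c,g))
E
```

```text
[0.097, 0.216, 0.0, 0.0]
[0.289, 0.3, 0.042, 75.3]
[0.289, 0.3, 0.132, 75.3]
```

Emit:
play_rows(series=[[68, 0.019, 0.043, 0, 0], [68, 0.039, 0.086, 0, 0], [68, 0.058, 0.13, 0, 0], [68, 0.078, 0.173, 0, 8], [68, 0.097, 0.216, 0, 16], [68, 0.135, 0.233, 0, 24], [68, 0.173, 0.25, 0, 32], [68, 0.212, 0.267, 0.01, 40], [68, 0.25, 0.283, 0.025, 48], [68, 0.289, 0.3, 0.042, 56]])

```text
clock: 1.1
tool_pos: [0.3756, 0.2885, 0.2502]
orientation: [-179.9, 0.1, -71.0]
force: [0.3, 1.1, -0.4]
opening: 0.0598
```

Emit:
play_rows(series=[[68, 0, 0, 0.03, 8], [68, 0, 0, 0.06, 16], [68, 0, 0, 0.1, 19.3], [68, 0, 0, 0.1, 19.3], [68, 0, 0, 0.1, 19.3], [68, 0, 0, 0.1, 19.3]])

```text
clock: 1.7
tool_pos: [0.3751, 0.2907, 0.1519]
orientation: [-179.9, 0.1, -89.8]
force: [0.1, 0.8, 0.1]
opening: 0.0594
```

```bash
python3 - <<'E'
from h import *
s=snap('scene');t=snap('top')
a=cv2.resize(s['frame'][120:260,100:260],None,fx=3.5,fy=3.5,interpolation=3)
b=cv2.resize(t['frame'][180:320,130:290],None,fx=3.5,fy=3.5,interpolation=3)
cv2.imwrite('pics/p1.png',a[:,:,::-1]);cv2.imwrite('pics/p1t.png',b[:,:,::-1]);o=get_obs();print(o['tool_pos'],o['orientation'],o['joint_pos'])
E
```

```text
[0.37498164 0.29069462 0.15198637] [-1.79898525e+02  1.55809183e-01 -8.98712298e+01] [ 6.16383350e+01  9.97217121e+00 -3.48743154e+01  2.10311145e-02
 -4.49681707e+01 -6.15245583e+01]
```

View pics/p1.png

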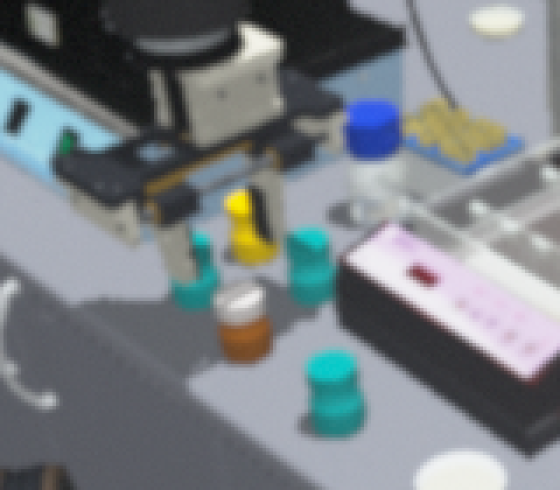

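View pics/p1t.png

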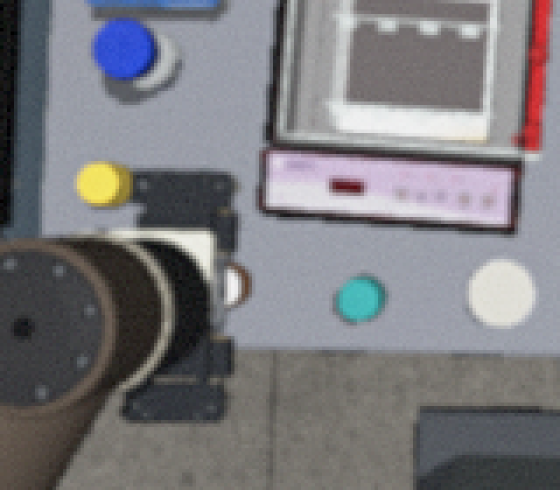

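```bash
cat >> h.py <<'E'
def proj(s,p):
    q=s['camera_from_world']@np.append(p,1);K=s['mtx'];return (K[0,0]*q[0]/-q[2]+K[0,2],-K[1,1]*q[1]/-q[2]+K[1,2])
E
python3 - <<'E'
from h import *
s=load('scene').copy();s2=dict(s)
im=cv2.resize(s['frame'][150:250,130:230],None,fx=6,fy=6,interpolation=3)[:,:,::-1].copy()
for p,c in [((.375-.03,.29,.086),(0,0,255)),((.375+.03,.29,.086),(0,0,255)),((.375,.29,.055),(0,255,0)),((.375,.29,.0),(255,0,0))]:
    u,v=proj(s,p);cv2.circle(im,(int((u+.5-130)*6),int((v+.5-150)*6)),5,c,2)
# cap circle at top
for a in np.linspace(0,6.28,24):
    u,v=proj(s,(.375+.019*np.cos(a),.29+.019*np.sin(a),.055));cv2.circle(im,(int((u+.5-130)*6),int((v+.5-150)*6)),2,(0,255,0),-1)
cv2.imwrite('pics/p1o.png',im)
E
```

```text
(no output)
```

View pics/p1o.png

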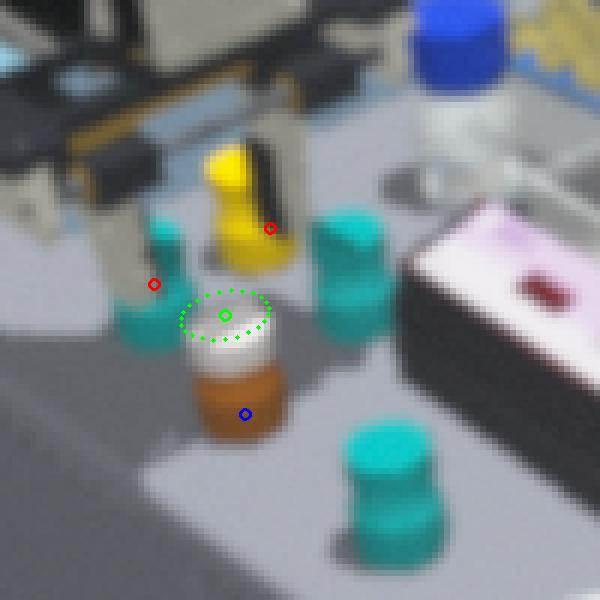

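The overlay puts the jar about 2 mm towards −y of my estimate, so I shift by that and go down.

Emit:
play_rows(series=[[68, 0.002, 0.001, 0.02, 0], [68, 0.002, 0.001, 0.04, 0], [68, 0.002, 0.001, 0.055, 0], [68, 0.002, 0.001, 0.069, 0], [68, 0.002, 0.001, 0.069, 0], [68, 0.002, 0.001, 0.069, 0]])

```text
clock: 2.4
tool_pos: [0.3738, 0.2882, 0.0821]
orientation: [-180.0, 0.1, -89.9]
force: [0.7, -0.1, -0.3]
opening: 0.0598
```

Emit:
play_rows(series=[[20, 0, 0, 0, 0], [20, 0, 0, 0, 0], [20, 0, 0, 0, 0], [20, 0, 0, 0, 0], [20, 0, 0, 0, 0], [20, 0, 0, 0, 0], [20, 0, 0, 0, 0]])

```text
clock: 3.1
tool_pos: [0.3738, 0.2881, 0.0818]
orientation: [-180.0, 0.1, -89.9]
force: [-0.4, -0.5, 7.2]
opening: 0.0382
```

Emit:
play_rows(series=[[20, 0, 0, -0.01, 0], [20, 0, 0, -0.025, 0], [20, 0, 0, -0.045, 0], [20, 0, 0, -0.07, 0], [20, 0, 0, -0.1, 0], [20, 0, 0, -0.12, 0], [20, 0, 0, -0.12, 0], [20, 0, 0, -0.12, 0]])

```text
clock: 3.9
tool_pos: [0.3733, 0.2875, 0.2016]
orientation: [-180.0, 0.1, -90.0]
force: [-0.4, -0.3, -0.7]
opening: 0.0387
```

```bash
python3 - <<'E'
from h import *
s=snap('scene');o=get_obs();print(o['tool_pos'],o['orientation'],o['opening'],o['force'])
x,y,z=o['tool_pos']
im=cv2.resize(s['frame'][100:240,100:240],None,fx=5,fy=5,interpolation=3)[:,:,::-1].copy()[:600]
for k,c in ((-.081+.055,(0,255,0)),(-.081,(255,0,0))):
  for a in np.linspace(0,6.28,24):
    u,v=proj(s,(x+.019*np.cos(a),y+.019*np.sin(a),z+k));cv2.circle(im,(int((u+.5-100)*5),int((v+.5-100)*5)),1,c,-1)
cv2.imwrite('pics/p2.png',im)
E
```

```text
[0.37308494 0.2871724  0.20086141] [ 1.79963053e+02 -1.67443390e-02 -8.99759994e+01] 0.03867196715385919 [ 0.361851   -0.13692128 -1.55479539]
```

View pics/p2.png

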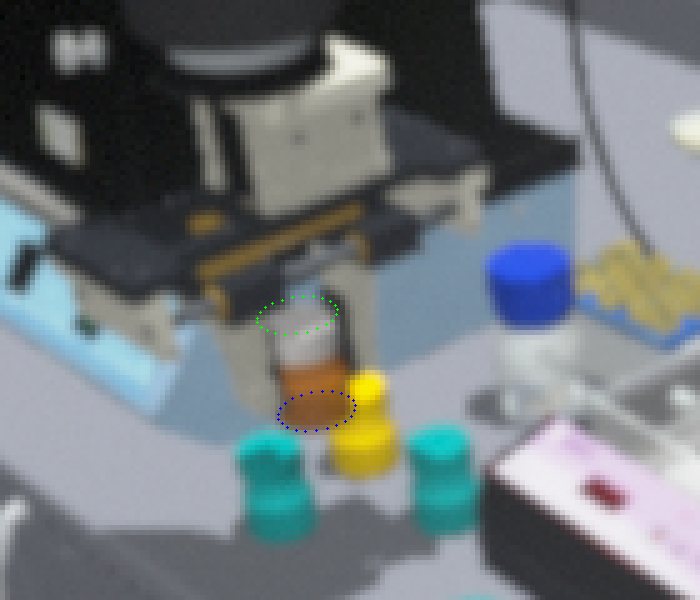

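```bash
python3 - <<'E'
from h import *
print(rel([.374,.288,.201,-90],[.543,-.104,.241,-172.5]))
E
```

```text
[0.392, -0.169, -0.04, 82.5]
```

Emit:
play_rows(series=[[20, 0.01, -0.004, -0.02, 2], [20, 0.04, -0.017, -0.04, 8], [20, 0.08, -0.034, -0.04, 16], [20, 0.12, -0.052, -0.04, 24], [20, 0.16, -0.069, -0.04, 32], [20, 0.2, -0.086, -0.04, 40], [20, 0.24, -0.103, -0.04, 48], [20, 0.28, -0.121, -0.04, 56], [20, 0.32, -0.138, -0.04, 64], [20, 0.36, -0.155, -0.04, 72]])

```text
clock: 4.95
tool_pos: [0.5286, -0.0741, 0.2398]
orientation: [180.0, -0.1, -162.3]
force: [0.3, 0.3, -0.4]
opening: 0.0387
```

Emit:
play_rows(series=[[20, 0.02, -0.009, 0, 6], [20, 0.032, -0.014, 0.0, 10.5], [20, 0.032, -0.014, 0.03, 10.5], [20, 0.032, -0.014, 0.06, 10.5], [20, 0.032, -0.014, 0.07, 10.5], [20, 0.032, -0.014, 0.07, 10.5], [20, 0.032, -0.014, 0.07, 10.5]])

```text
clock: 5.65
tool_pos: [0.5032, -0.0954, 0.1716]
orientation: [-180.0, -0.0, -172.4]
force: [0.2, 0.3, -0.3]
opening: 0.0388
```

```bash
python3 - <<'E'
from h import *
s=snap('scene');t=snap('top');o=get_obs();print(o['tool_pos'],o['orientation'],o['opening'],o['force'],o['joint_pos'])
x,y,z=o['tool_pos']
def mk(s,box,k,name,pts):
    u0,v0,u1,v1=box
    im=cv2.resize(s['frame'][v0:v1,u0:u1],None,fx=k,fy=k,interpolation=3)[:,:,::-1].copy()
    for (cx,cy,cz,r,c) in pts:
      for a in np.linspace(0,6.28,24):
        u,v=proj(s,(cx+r*np.cos(a),cy+r*np.sin(a),cz));cv2.circle(im,(int((u+.5-u0)*k),int((v+.5-v0)*k)),1,c,-1)
    cv2.imwrite('pics/%s.png'%name,im)
pts=[(x,y,z-.081+.055,.019,(0,255,0)),(x,y,z-.081,.019,(255,0,0)),(.543,-.104,.024,.018,(0,0,255))]
mk(s,(270,150,400,290),4,'p3',pts);mk(t,(270,160,400,270),4,'p3t',pts)
E
```

```text
[ 0.50351764 -0.09525926  0.17229676] [-1.79989486e+02  1.00001477e-01 -1.72428377e+02] 0.03840572571537438 [ 0.60041195 -0.32835259 -2.09414724] [ 1.12779910e+01  1.18557888e+01 -2.89377344e+01  2.24315614e-02
 -4.91073663e+01 -9.37210475e+01]
```

View pics/p3.png

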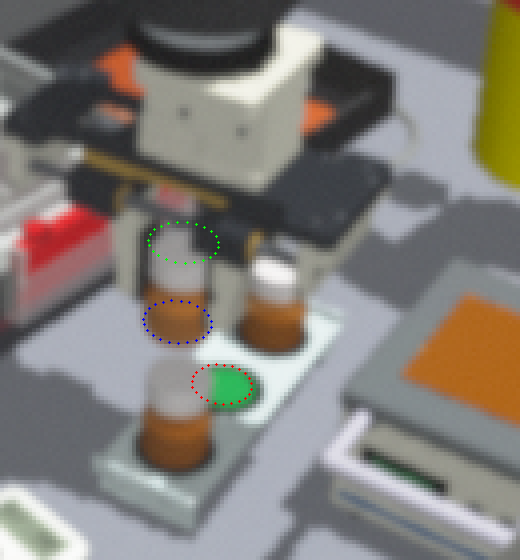

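View pics/p3t.png

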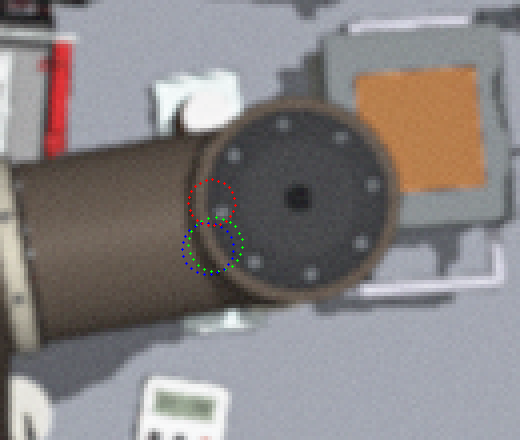

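```bash
python3 - <<'E'
from h import *
for z in (.171,.111,.108): print(rel([.503,-.0952,.171,-172.5],[.543,-.105,z,-172.5]))
E
```

```text
[-0.038, -0.015, 0.0, 0.0]
[-0.038, -0.015, 0.06, 0.0]
[-0.038, -0.015, 0.063, 0.0]
```

I used the previous tool frame's axes, so the jar is held over (0.503, -0.095), about 40 mm short of the dot. The fix is a move in the current axes, then the descent.

Emit:
play_rows(series=[[20, -0.013, -0.005, 0, 0], [20, -0.026, -0.01, 0, 0], [20, -0.038, -0.015, 0, 0], [20, -0.038, -0.015, 0.0, 0], [20, -0.038, -0.015, 0.02, 0], [20, -0.038, -0.015, 0.035, 0], [20, -0.038, -0.015, 0.05, 0], [20, -0.038, -0.015, 0.05, 0], [20, -0.038, -0.015, 0.05, 0]])

```text
clock: 6.65
tool_pos: [0.5424, -0.1055, 0.1212]
orientation: [-180.0, -0.0, -172.5]
force: [-0.2, 0.7, -0.7]
opening: 0.0386
```

```bash
cat >> h.py <<'E'
def mk(s,box,k,name,pts):
    u0,v0,u1,v1=box
    im=cv2.resize(s['frame'][v0:v1,u0:u1],None,fx=k,fy=k,interpolation=3)[:,:,::-1].copy()
    for (cx,cy,cz,r,c) in pts:
      for a in np.linspace(0,6.28,24):
        u,v=proj(s,(cx+r*np.cos(a),cy+r*np.sin(a),cz));cv2.circle(im,(int((u+.5-u0)*k),int((v+.5-v0)*k)),1,c,-1)
    cv2.imwrite('pics/%s.png'%name,im)
E
python3 - <<'E'
from h import *
s=snap('scene');o=get_obs();print(o['tool_pos'],o['orientation'],o['opening'],o['force'])
x,y,z=o['tool_pos']
mk(s,(290,180,400,290),5,'p4',[(x,y,z-.081+.055,.019,(0,255,0)),(x,y,z-.081,.019,(255,0,0)),(.542,-.106,.024,.018,(0,0,255))])
E
```

```text
[ 0.54277846 -0.1054003   0.12173886] [-1.79988317e+02  2.60153262e-02 -1.72449550e+02] 0.03859255747034217 [ 1.20481667 -0.34801013 -0.93844964]
```

View pics/p4.png

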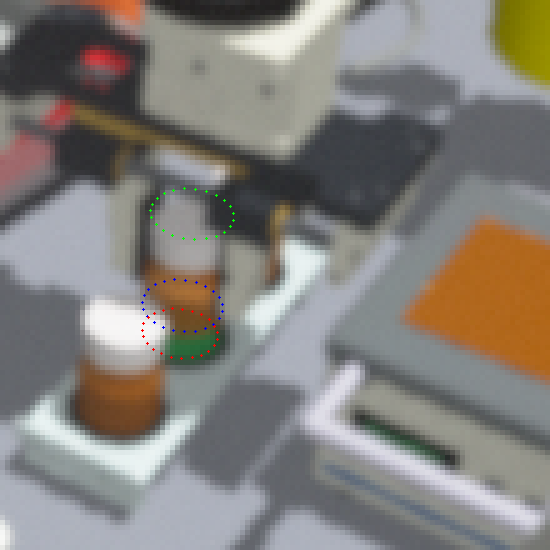

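Emit:
play_rows(series=[[20, 0, 0.001, 0.005, 0], [20, 0, 0.001, 0.01, 0], [20, 0, 0.001, 0.013, 0], [20, 0, 0.001, 0.015, 0], [20, 0, 0.001, 0.015, 0], [20, 0, 0.001, 0.015, 0]])

```text
clock: 7.3
tool_pos: [0.5422, -0.1043, 0.1062]
orientation: [-180.0, 0.0, -172.5]
force: [-0.5, 0.4, -0.6]
opening: 0.0386
```

Emit:
play_rows(series=[[20, 0, -0.002, 0.001, 0], [20, 0, -0.002, 0.001, 0], [20, 0, -0.002, 0.001, 0]])

```text
clock: 7.6
tool_pos: [0.5428, -0.106, 0.1059]
orientation: [180.0, 0.1, -172.4]
force: [-2.2, 3.6, 4.4]
opening: 0.0384
```

Contact shows as 4.4 N upward. I release and rise clear.

Emit:
play_rows(series=[[50, 0, 0, 0, 0], [55, 0, 0, 0, 0], [65, 0, 0, 0, 0], [70, 0, 0, 0, 0], [70, 0, 0, 0, 0], [70, 0, 0, 0, 0]])

```text
clock: 8.2
tool_pos: [0.5424, -0.1064, 0.1051]
orientation: [-180.0, -0.0, -172.5]
force: [0.0, 0.3, -0.4]
opening: 0.061
```

Emit:
play_rows(series=[[70, 0, 0, -0.02, 0], [70, 0, 0, -0.05, 0], [70, 0, 0, -0.09, 0], [70, 0, 0, -0.13, 0], [70, 0, 0, -0.15, 0], [70, 0, 0, -0.15, 0]])

```text
clock: 8.8
tool_pos: [0.5439, -0.1064, 0.2589]
orientation: [-180.0, 0.4, -172.4]
force: [0.5, 0.1, -0.2]
opening: 0.0615
```

```bash
python3 - <<'E'
from h import *
s=snap('scene');o=get_obs();print(o['tool_pos'],o['orientation'],o['opening'],o['force'])
mk(s,(290,180,400,290),5,'p5',[(.543,-.106,.079,.019,(0,255,0)),(.543,-.106,.024,.018,(0,0,255))])
P=xyz(s)
for cx,cy in((.543,-.106),(.604,-.097),(.482,-.114)):
    m=(np.hypot(P[...,0]-cx,P[...,1]-cy)<.031)&(P[...,2]>.059)&(P[...,2]<.1);p=P[m];print(len(p),p.mean(0).round(4),np.percentile(p,[5,95],axis=0).round(3).tolist())
E
```

```text
[ 0.54299586 -0.10626713  0.25676637] [ 179.99530009    0.19749715 -172.45665296] 0.06124049923461964 [-0.31942353  1.04236841 -0.40123245]
197 [ 0.536  -0.1102  0.0733] [[0.523, -0.124, 0.063], [0.553, -0.095, 0.077]]
180 [ 0.598  -0.101   0.0728] [[0.585, -0.115, 0.062], [0.616, -0.085, 0.078]]
222 [ 0.4759 -0.1181  0.0733] [[0.463, -0.132, 0.063], [0.493, -0.102, 0.078]]
```

View pics/p5.png

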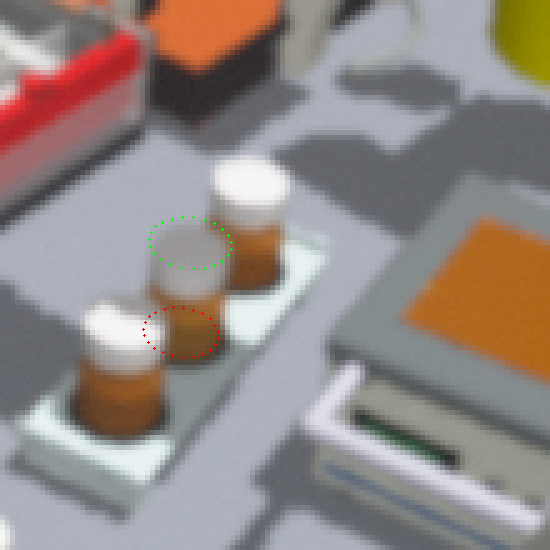

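The jar stands upright, in line, and within about 1 mm of the midpoint of the two row jars. Now I check the bar and ball estimates by projecting them into both views.

```bash
cat > bar.py <<'E'
from h import *
import sys
def draw(s,box,k,name,segs,pts=[]):
    u0,v0,u1,v1=box
    im=cv2.resize(s['frame'][v0:v1,u0:u1],None,fx=k,fy=k,interpolation=3)[:,:,::-1].copy()
    f=lambda p:tuple(int(round(q)) for q in ((proj(s,p)[0]+.5-u0)*k,(proj(s,p)[1]+.5-v0)*k))
    for a,b,c in segs: cv2.line(im,f(a),f(b),c,1)
    for p,c in pts: cv2.circle(im,f(p),4,c,1)
    cv2.imwrite('pics/%s.png'%name,im)
E
python3 - <<'E'
from bar import *
s=load('scene');t=snap('top')
m=np.array([.4785,-.261,.084]);ps=np.radians(6.5);X=np.array([np.cos(ps),np.sin(ps),0]);Y=np.array([-np.sin(ps),np.cos(ps),0])
segs=[(m+.05*Y,m-.05*Y,(0,0,255)),(m+.05*Y,m+.05*Y+.043*X,(0,0,255)),(m+.043*X+.065*Y,m+.043*X-.065*Y,(0,255,0))]
th=.735;ball=m-.085*Y+.195*(1-np.cos(th))*X+[0,0,.195*np.sin(th)]
hinge=m-.085*Y+.195*X
segs.append((ball,hinge,(255,0,0)));print(ball)
draw(s,(330,200,460,300),6,'b1',segs,[(ball,(255,0,255))]);draw(t,(340,155,440,245),6,'b1t',segs,[(ball,(255,0,255))])
E
```

```text
[ 0.53814166 -0.33975462  0.2147645 ]
```

View pics/b1.png

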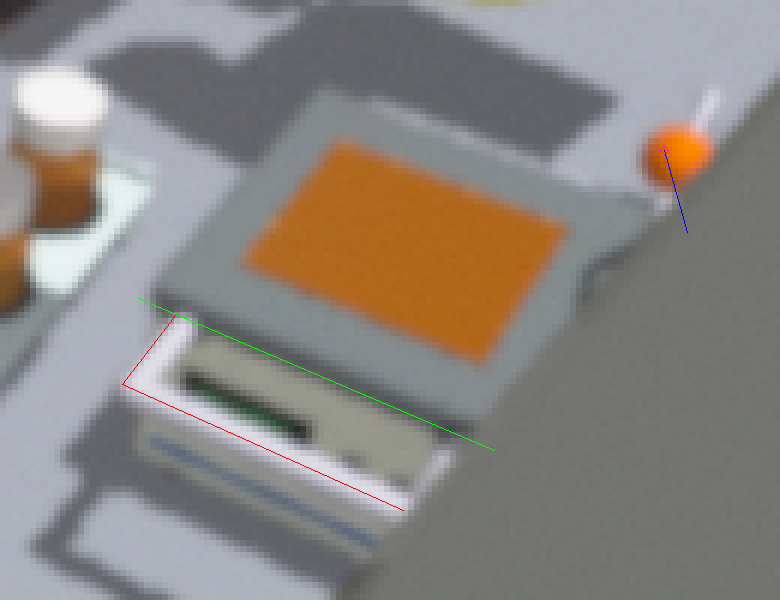

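View pics/b1t.png

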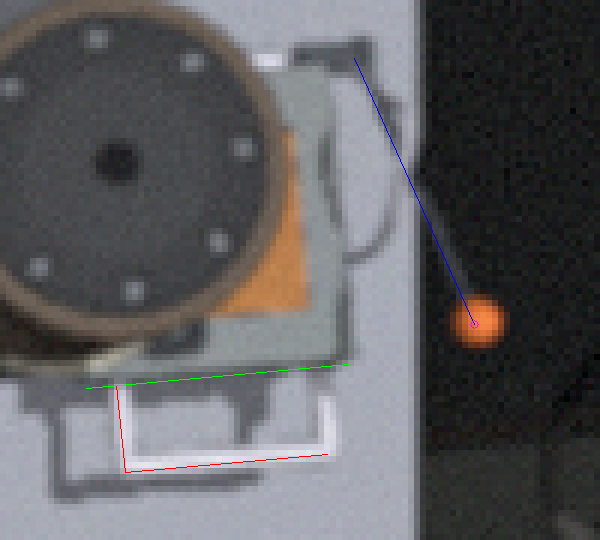

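The bar is about 3 mm further in +x than assumed, so it sits near (0.482, -0.261), and the ball corresponds to roughly 0.72 rad. I move above the bar with the jaws along the warmer's x axis.

```bash
python3 - <<'E'
from h import *
print(rel([.543,-.1065,.255,-172.5],[.482,-.261,.255,-83.5]))
E
```

```text
[0.081, -0.145, 0.0, -89.0]
```

Emit:
play_rows(series=[[36, 0.008, -0.015, 0, -8], [36, 0.016, -0.029, 0, -16], [36, 0.024, -0.044, 0, -24], [36, 0.032, -0.058, 0, -32], [36, 0.041, -0.073, 0, -40], [36, 0.049, -0.087, 0, -48], [36, 0.057, -0.102, 0, -56], [36, 0.065, -0.116, 0, -64], [36, 0.073, -0.131, 0, -72], [36, 0.081, -0.145, 0, -80]])

```text
clock: 9.9
tool_pos: [0.4802, -0.2612, 0.2535]
orientation: [179.8, 0.0, -92.1]
force: [-0.3, 0.4, -0.3]
opening: 0.0315
```

Emit:
play_rows(series=[[36, 0, 0, 0.02, -5], [36, 0, 0, 0.04, -9], [36, 0, 0, 0.05, -9], [36, 0, 0, 0.05, -9], [36, 0, 0, 0.05, -9]])

```text
clock: 10.4
tool_pos: [0.4813, -0.2607, 0.2051]
orientation: [179.9, -0.0, -83.5]
force: [-0.0, 0.1, 1.0]
opening: 0.0315
```

```bash
python3 - <<'E'
from bar import *
s=snap('scene');t=snap('top');o=get_obs();print(o['tool_pos'],o['orientation'],o['opening'],o['force'])
m=np.array([.482,-.261,.084]);ps=np.radians(6.5);X=np.array([np.cos(ps),np.sin(ps),0]);Y=np.array([-np.sin(ps),np.cos(ps),0])
segs=[(m+.05*Y,m-.05*Y,(0,0,255)),(m+.05*Y,m+.05*Y+.043*X,(0,0,255))]
g=np.array(o['tool_pos'])-[0,0,.066];h=o['opening']/2
pts=[(g+h*X,(0,255,0)),(g-h*X,(0,255,0)),(m,(255,0,0))]
draw(s,(310,170,440,290),5,'b2',segs,pts);draw(t,(340,155,440,245),6,'b2t',segs,pts)
E
```

```text
[ 0.4816957  -0.26073734  0.20586388] [-1.79949185e+02 -2.68890666e-02 -8.34899827e+01] 0.031602191338293215 [ 0.87433014 -0.38667276  0.26051788]
```

View pics/b2.png

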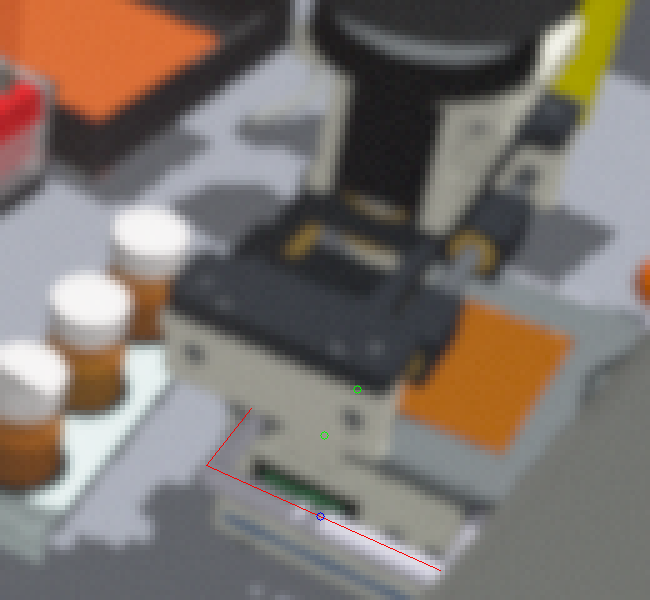

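View pics/b2t.png

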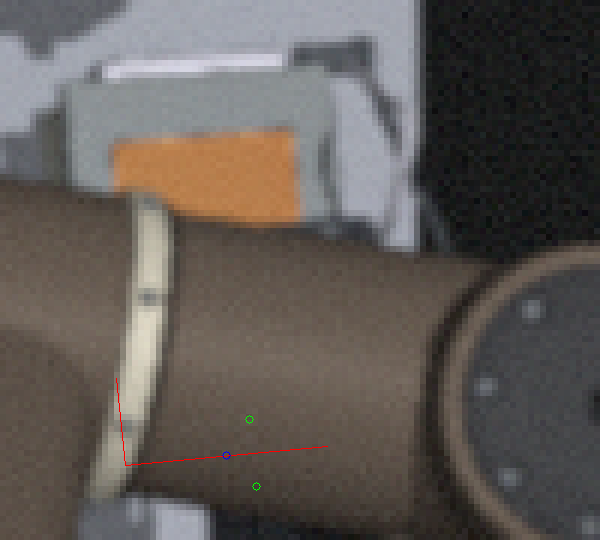

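```bash
python3 - <<'E'
from h import *
t=load('top');P=xyz(t)
for u,v in [(439,222),(425,225),(415,215),(400,225),(460,225),(450,240),(480,225),(440,270),(500,200)]: print((u,v),P[v,u].round(3))
cv2.imwrite('pics/t2.png',t['frame'][:,:,::-1])
s=load('scene');cv2.imwrite('pics/s2.png',s['frame'][:,:,::-1])
E
```

```text
(439, 222) [ 0.481 -0.254  0.583]
(425, 225) [ 0.476 -0.23   0.583]
(415, 215) [ 0.493 -0.214  0.577]
(400, 225) [ 0.476 -0.193  0.56 ]
(460, 225) [ 0.477 -0.292  0.58 ]
(450, 240) [ 0.45  -0.274  0.582]
(480, 225) [ 0.489 -0.419  0.389]
(440, 270) [ 0.374 -0.418  0.158]
(500, 200) [ 0.537 -0.425  0.461]
```

View pics/t2.png

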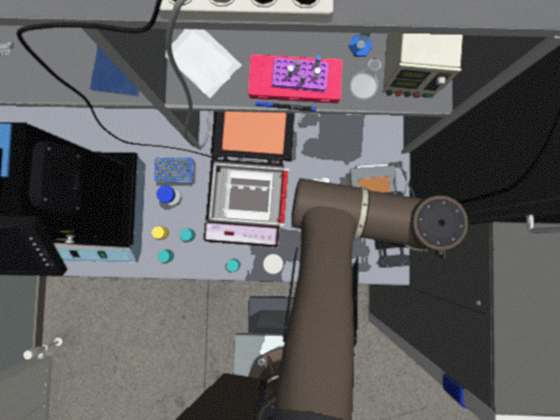

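View pics/s2.png

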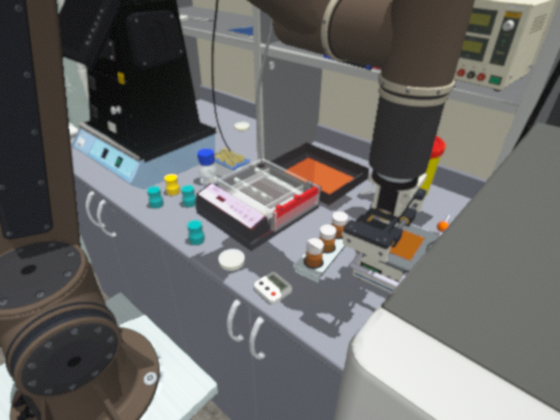

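The wrist column stands directly above the tool and is well clear of the ball and the cabinet, so I descend astride the bar.

Emit:
play_rows(series=[[36, 0, 0, 0.02, 0], [36, 0, 0, 0.04, 0], [36, 0, 0, 0.05, 0], [36, 0, 0, 0.06, 0], [36, 0, 0, 0.067, 0], [36, 0, 0, 0.074, 0], [36, 0, 0, 0.074, 0], [36, 0, 0, 0.074, 0]])

```text
clock: 11.3
tool_pos: [0.4814, -0.2608, 0.1314]
orientation: [-180.0, -0.0, -83.5]
force: [0.1, 0.3, 0.3]
opening: 0.0318
```

Emit:
play_rows(series=[[5, 0, 0, 0, 0], [5, 0, 0, 0, 0], [5, 0, 0, 0, 0], [5, 0, 0, 0, 0], [5, 0, 0, 0, 0], [5, 0, 0, 0, 0], [5, 0, 0, 0, 0]])

```text
clock: 12.0
tool_pos: [0.4805, -0.2608, 0.1312]
orientation: [179.9, 0.0, -83.5]
force: [-5.5, -0.7, 3.9]
opening: 0.0111
```

```bash
python3 - <<'E'
from bar import *
s=snap('scene');o=get_obs();print(o['tool_pos'],o['orientation'],o['opening'],o['force'])
draw(s,(310,190,440,310),5,'b3',[],[])
E
```

```text
[ 0.48047766 -0.26081198  0.13116174] [ 1.79927697e+02  1.09444603e-02 -8.34680393e+01] 0.01084889650207645 [-5.26161066 -1.91717728  4.37448435]
```

View pics/b3.png

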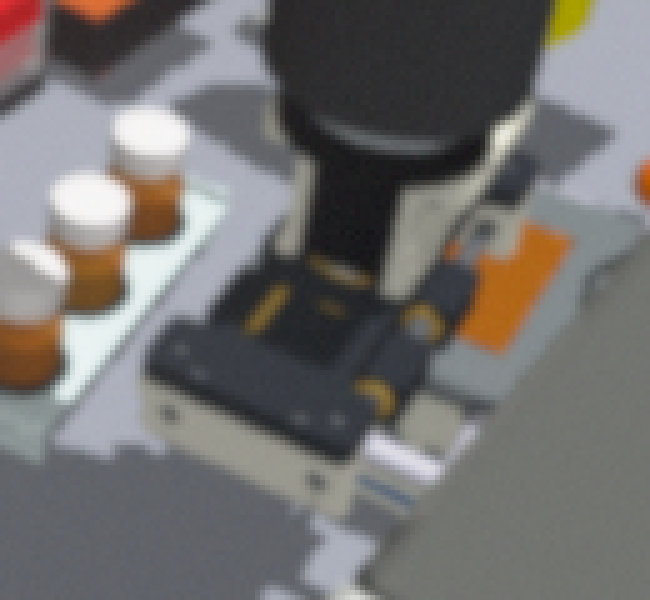

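The bar is gripped, with an 11 mm opening. I lift along the arc.

Emit:
play_rows(series=[[5, 0, 0.001, -0.005, 0], [5, 0, 0.001, -0.012, 0], [5, 0, 0, -0.0195, 0], [5, 0, -0.001, -0.029, 0], [5, 0, -0.003, -0.0387, 0], [5, 0, -0.005, -0.048, 0], [5, 0, -0.008, -0.0576, 0], [5, 0, -0.011, -0.067, 0], [5, 0, -0.0145, -0.0759, 0], [5, 0, -0.0145, -0.0759, 0]])

```text
clock: 13.05
tool_pos: [0.4951, -0.2592, 0.2082]
orientation: [179.9, -0.0, -83.5]
force: [-3.5, -6.2, -5.4]
opening: 0.011
```

Emit:
play_rows(series=[[5, 0.001, -0.004, -0.0089, 0], [5, 0.001, -0.0085, -0.0176, 0], [5, 0.001, -0.0134, -0.026, 0], [5, 0.001, -0.0187, -0.0342, 0], [5, 0.001, -0.0244, -0.0421, 0], [5, 0.001, -0.0305, -0.0497, 0], [5, 0.001, -0.033, -0.0527, 0], [5, 0.001, -0.033, -0.0527, 0], [5, 0.001, -0.033, -0.0527, 0]])

```text
clock: 13.95
tool_pos: [0.5255, -0.2564, 0.2599]
orientation: [179.6, 0.1, -83.5]
force: [-12.7, -1.7, -0.8]
opening: 0.011
```

```bash
python3 - <<'E'
from bar import *
s=snap('scene');t=snap('top');o=get_obs();print(o['tool_pos'],o['orientation'],o['opening'],o['force'])
m=np.array(o['tool_pos'])-[0,0,.047];print('bar',m,'th from z',np.arcsin((m[2]-.084)/.195))
cs=(442,226)
draw(s,(330,150,470,290),4,'e1',[],[]);draw(t,(330,130,470,250),4,'e1t',[],[])
f=s['frame'];hsv=cv2.cvtColor(f,cv2.COLOR_RGB2HSV)
for q,b,old in((s,(430,210,460,240),1),(t,(405,195,435,225),1)):
    f=q['frame'].astype(int);h=cv2.cvtColor(q['frame'],cv2.COLOR_RGB2HSV)
    mk_=(h[...,0]<14)&(h[...,1]>110)&(f[...,0]>150);r=blob(q,mk_,b);print(r)
E
```

```text
[ 0.52544937 -0.25635524  0.25983929] [ 1.79630267e+02  7.01062756e-02 -8.34892978e+01] 0.01116394760132995 [-12.05588664  -1.53962912   0.34353567]
bar [ 0.52544937 -0.25635524  0.21283929] th from z 0.7217699332658003
(array([442.64444444, 225.71111111]), array([438, 221,  11,  11,  45], dtype=int32))
None
```

View pics/e1.png

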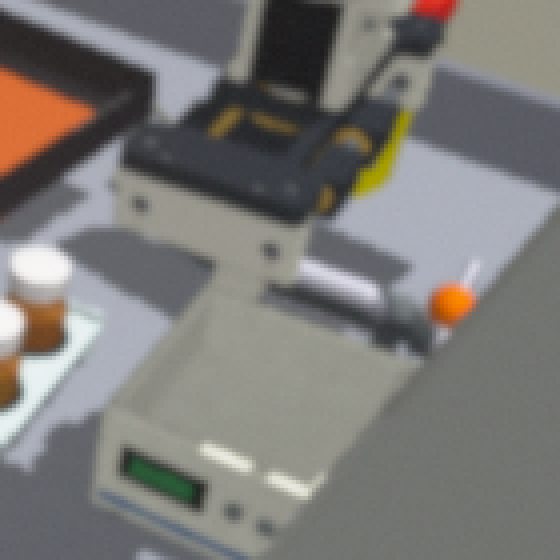

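View pics/e1t.png

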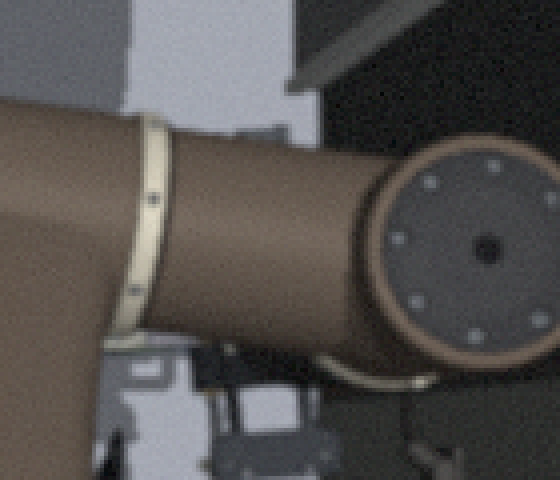

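The bar line in the scene, (300,270) to (380,298) in the crop, seems to pass below the ball at (453,303). I measure that relation precisely.

```bash
python3 - <<'E'
from bar import *
s=load('scene')
draw(s,(385,200,465,250),9,'e2',[],[])
f=s['frame'].astype(int).sum(2)
for u in range(402,432,2): print(u,[int(x) for x in f[205:236,u]])
E
```

```text
402 [194, 298, 392, 436, 449, 447, 448, 448, 448, 452, 460, 461, 464, 468, 452, 403, 316, 227, 198, 237, 291, 315, 327, 368, 424, 451, 451, 443, 445, 446, 446]
404 [201, 308, 402, 444, 450, 465, 463, 455, 464, 488, 523, 532, 529, 511, 466, 376, 273, 201, 178, 195, 237, 293, 317, 341, 393, 438, 454, 451, 450, 448, 448]
406 [309, 384, 431, 442, 424, 412, 396, 377, 396, 482, 590, 646, 631, 569, 494, 406, 320, 235, 187, 177, 211, 258, 304, 329, 355, 406, 447, 457, 457, 447, 440]
408 [344, 351, 335, 326, 319, 311, 307, 303, 319, 397, 524, 635, 655, 624, 553, 471, 385, 302, 221, 185, 180, 217, 277, 315, 324, 359, 409, 446, 452, 447, 444]
410 [339, 345, 317, 297, 300, 297, 300, 304, 303, 333, 425, 548, 637, 646, 603, 529, 447, 363, 273, 205, 174, 189, 238, 293, 313, 330, 378, 430, 453, 453, 444]
412 [374, 409, 375, 314, 301, 296, 301, 304, 301, 309, 339, 441, 567, 644, 641, 584, 509, 421, 333, 253, 194, 170, 197, 239, 288, 318, 342, 394, 435, 449, 446]
414 [491, 501, 447, 363, 310, 299, 298, 299, 304, 303, 312, 366, 487, 607, 655, 632, 569, 489, 402, 314, 237, 184, 179, 205, 262, 306, 330, 
[... 599 characters left out ...]
 588, 494, 398, 318, 260, 213, 191, 204, 261, 320, 356, 368]
424 [539, 540, 533, 541, 533, 518, 484, 416, 344, 303, 298, 303, 297, 302, 311, 363, 458, 533, 548, 532, 469, 400, 349, 301, 252, 222, 187, 177, 193, 197, 224]
426 [535, 537, 533, 538, 535, 536, 519, 462, 383, 319, 302, 302, 300, 302, 302, 317, 346, 361, 365, 375, 369, 356, 315, 278, 240, 197, 167, 169, 175, 175, 184]
428 [536, 532, 534, 531, 536, 535, 534, 512, 457, 379, 320, 303, 299, 303, 328, 384, 445, 454, 419, 374, 344, 324, 307, 284, 250, 207, 177, 159, 168, 177, 208]
430 [538, 539, 532, 534, 533, 537, 534, 532, 513, 461, 382, 322, 312, 349, 414, 480, 515, 513, 473, 429, 390, 368, 353, 334, 297, 246, 191, 172, 165, 205, 288]
```

View pics/e2.png

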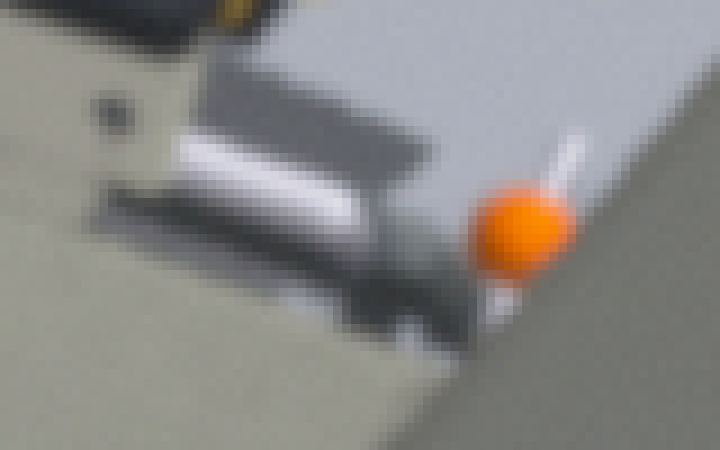

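```bash
python3 - <<'E'
from bar import *
s=load('scene')
m=np.array([.479,-.261,.084]);ps=np.radians(6.5);X=np.array([np.cos(ps),np.sin(ps),0]);Y=np.array([-np.sin(ps),np.cos(ps),0]);Z=np.array([0,0,1.])
def at(th,y): return m+.195*(1-np.cos(th))*X+.195*np.sin(th)*Z+y*Y
def line(th):
    a,b=proj(s,at(th,-.02)),proj(s,at(th,-.05));k=(b[1]-a[1])/(b[0]-a[0]);return a,k
for th in(.6,.65,.7,.75,.8):
    a,k=line(th);v408=a[1]+k*(408-a[0]);v420=a[1]+k*(420-a[0]);b=proj(s,at(th,-.085));print(th,'bar v408 %.1f v420 %.1f slope %.3f'%(v408,v420,k),'v at 442.7 %.1f'%(a[1]+k*(442.7-a[0])),'ball',np.round(b,1))
q=s['camera_from_world']@np.append(at(.7,-.03),1);print('Z',-q[2],'bar px',.012*381/-q[2])
t=load('top')
E
```

```text
0.6 bar v408 228.3 v420 232.7 slope 0.372 v at 442.7 241.2 ball [434.5 238.1]
0.65 bar v408 222.6 v420 227.0 slope 0.365 v at 442.7 235.2 ball [436.6 233. ]
0.7 bar v408 216.9 v420 221.2 slope 0.358 v at 442.7 229.4 ball [438.7 227.9]
0.75 bar v408 211.3 v420 215.5 slope 0.351 v at 442.7 223.5 ball [440.8 222.9]
0.8 bar v408 205.8 v420 209.9 slope 0.344 v at 442.7 217.8 ball [443.  217.8]
Z 0.7028238758836121 bar px 6.505185946126175
```

The bar is about 4.8 px below the ball's level line, which is about 0.04 rad low. I raise it by that and relieve some of the inward push.

Emit:
play_rows(series=[[5, 0, -0.002, -0.003, 0], [5, 0, -0.0035, -0.0065, 0], [5, 0, -0.0035, -0.0065, 0], [5, 0, -0.0035, -0.0065, 0], [5, 0, -0.0035, -0.0065, 0], [5, 0, -0.0035, -0.0065, 0]])

```text
clock: 14.65
tool_pos: [0.5304, -0.2558, 0.2662]
orientation: [179.8, 0.1, -83.5]
force: [-6.4, -1.5, -3.5]
opening: 0.0111
```

```bash
cat > chk.py <<'E'
from bar import *
import sys
s=snap('scene');o=get_obs();print(o['tool_pos'],o['orientation'],o['opening'],o['force'])
f=s['frame'].astype(float).sum(2)
us=np.arange(407,422);vs=[]
for u in us:
    c=f[203:236,u];k=int(np.argmax(c));j=k
    while c[j]>475:j-=1
    vs.append(203+j+(475-c[j])/(c[j+1]-c[j]))
p=np.polyfit(us,vs,1);print('edge',p, np.std(np.polyval(p,us)-vs))
fi=s['frame'].astype(int);h=cv2.cvtColor(s['frame'],cv2.COLOR_RGB2HSV)
b=blob(s,(h[...,0]<16)&(h[...,1]>110)&(fi[...,0]>150),(430,210,460,240))[0];print('ball',b)
w=230
d=np.polyval([.354,0],b[0]-414)+np.polyval(p,414)+3.45-b[1];print('bar below ball px',d,'rad',d/116)
draw(s,(330,150,470,290),4,sys.argv[1],[],[])
E
python3 chk.py e3
```

```text
[ 0.53038542 -0.25582141  0.26617899] [ 1.79798091e+02  4.87937068e-02 -8.34758082e+01] 0.010930190630647107 [-7.47695834 -2.41325622 -4.29633341]
edge [ 0.3469752  68.68878625] 0.04265277889423905
ball [442.50769231 225.67692308]
bar below ball px 0.20131778369278663 rad 0.0017354981352826434
```

View pics/e3.png

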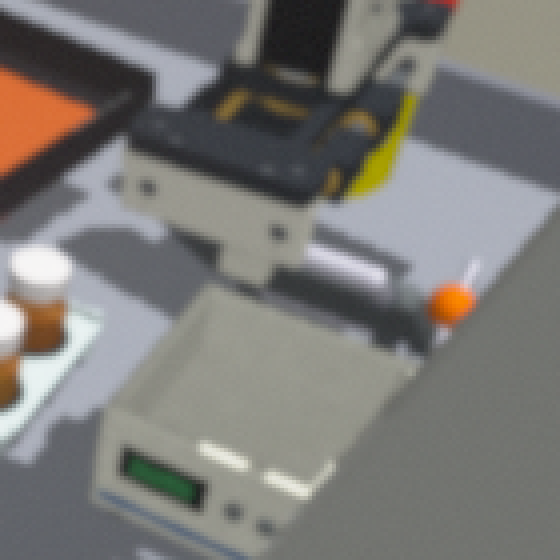

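```bash
python3 - <<'E'
from h import *
s=load('scene')
t=cv2.imread('pics/top1.png')[:,:,::-1].copy();T=load('top')
h=cv2.cvtColor(t,cv2.COLOR_RGB2HSV);b=blob(T,(h[...,0]<16)&(h[...,1]>110)&(t[...,0]>130),(405,195,435,225));print(b)
bt=b[0];bs=(442.5,225.7)
p=tri([T,s],[bt,bs]);print('ball tri',p,np.arcsin((p[2]-.084)/.195))
# calibrate: placed jar cap centre robot frame (.543,-.106,.079): biases
print(T['camera_from_world'][:3,3])
E
```

```text
(array([419.55263158, 208.07894737]), array([417, 205,   7,   7,  38], dtype=int32))
ball tri [ 0.53954693 -0.34356972  0.21322905] 0.7244358816133514
[ 0.01694987 -0.52747961 -1.26991828]
```

The image puts the bar level with the ball, and the triangulated ball angle agrees within about 0.04 rad. I hold briefly, then do a final check of the bystanders.

Emit:
play_rows(series=[[5, 0, 0, 0, 0], [5, 0, 0, 0, 0], [5, 0, 0, 0, 0], [5, 0, 0, 0, 0], [5, 0, 0, 0, 0]])

```text
clock: 15.2
tool_pos: [0.5304, -0.2558, 0.2662]
orientation: [179.8, 0.0, -83.5]
force: [-6.6, -2.8, -2.9]
opening: 0.0111
```

```bash
python3 chk.py e4; python3 - <<'E'
from h import *
s=load('scene');i=cv2.imread('pics/scene1.png')[:,:,::-1]
cv2.imwrite('pics/fin.png',s['frame'][:,:,::-1]);P=xyz(s)
for cx,cy in((.543,-.106),(.604,-.097),(.482,-.114)):
    m=(np.hypot(P[...,0]-cx,P[...,1]-cy)<.031)&(P[...,2]>.059)&(P[...,2]<.1);print(P[m].mean(0).round(4))
d=np.abs(s['frame'].astype(int)-i).sum(2)
for n,(a,b,c,e) in dict(timer=(250,270,296,302),dish=(215,245,248,272),bottle=(193,146,218,186),tipbox=(216,146,250,168)).items(): print(n,d[b:e,a:c].mean().round(1))
E
```

```text
[ 0.53038275 -0.25584743  0.26616821] [ 1.79799204e+02  4.97460931e-02 -8.34784870e+01] 0.01102659024143902 [-6.92459554 -1.81057896 -3.72262617]
edge [ 0.34552428 69.29266675] 0.04342098393228446
ball [442.49253731 225.6119403 ]
bar below ball px 0.2641352367997172 rad 0.0022770279034458377
[ 0.5361 -0.1102  0.0734]
[ 0.598  -0.101   0.0728]
[ 0.4758 -0.1181  0.0735]
timer 33.5
dish 80.2
bottle 3.3
tipbox 3.3
```

View pics/fin.png

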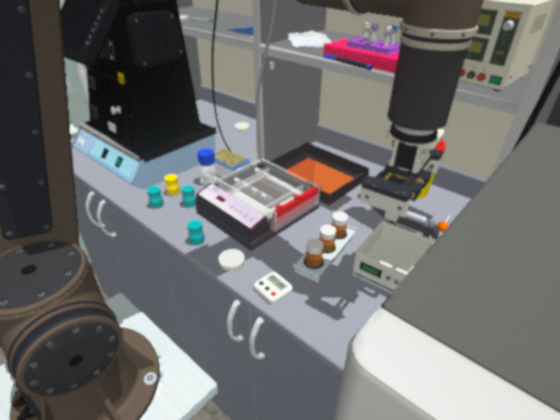

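The dish (231,259) and timer (272,286) are where they were at the start; their pixel differences come from the arm's shadow. The jars stand, and the bar is held level with the ball. I hand in the job.

```bash
python3 -c "
from plant import close_job;print(close_job())"
```

```text
the job is handed in; nothing more can be done
None
```

I stood the amber jar on the green dot and let go of it. Then I gripped the lid bar, lifted it level with the orange ball, and handed in the job at about 15 s while still holding it.

**Jar:** it stands upright, about 1 mm from the midpoint between the two row jars in the camera depth data. The dot itself is now hidden under it. The row jars read within 1 mm of where they started.

**Lid:** the last picture put the bar within about 0.3 px (0.002 rad) of the ball's level. The other estimates were less exact:
- The tool height gives a lid angle of about 0.77 rad.
- Triangulating the ball gives about 0.72 to 0.74 rad.
- They differ by up to 0.04 rad, inside the 0.07 rad limit; I trusted the direct bar-to-ball comparison.

**Grip:** the opening held at 11 mm on the 12 mm bar, and the tool did not move while I held the pose for half a second. I did not measure the finger force directly.

**Everything else:** the ball stayed within 0.2 px. The timer and petri dish look unmoved; their pixel differences were large, which I put down to the arm's shadow. The bottle and the region I took to be the tip box did not change.

**Mistake on the way:** one move used the wrong tool axes and carried the jar about 40 mm off target. I saw it in the picture and corrected it before lowering the jar, and nothing was touched.

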